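Push a failed valve body through the flap of the reject box

TASK

The valve body lying on the infeed tray of the reject box has failed inspection: with your fingertips slide it along the tray and on through the hanging flap, until it goes over the inner lip and down the chute into the box, then draw your fingers out again so that the flap swings shut behind it. Push it steadily and flat on the tray: do not pick it up, tip it or flick it. Leave everything else where it is, the loose fitting on the tray and the good valve bodies too.

Things in the scene. Friction and masses are not known exactly. Their poses are not given: they have to be found in the camera images.
- reject_box: Grey sheet-steel bench-top reject box with a clear roof and a stainless infeed tray, fixed. Origin: on the bench under the middle of the flap line; x is level, along the tray into the mouth, y to the left of that, z up. In this frame (mm): tray deck at z 85, x -265 to 0, y -100 to 100, 8 mm rims on the long sides, near end open. The box itself: x -3 to 266, y -75 to 75, flat top at z 162.
- mouth (a point): Middle of the mouth on the deck at the flap line, 85 mm above the bench; axes as the box's. The mouth is 90 mm wide and 64 mm high in a 6 mm thick front; over it a lintel reaches up to the roof. Fingers pointing straight down meet the lintel before the part is through; with the fingertips leading and the hand tilted back 25 to 45 degrees they reach in under it.
- lip (a point): Middle of the inner lip: inside, the deck goes on level for 45 mm past the flap line to here, then a chute falls at 42 degrees to the floor (4 mm above the bench, 136 mm past the flap line; rear wall at 260 mm). The valve body tips and slides down by itself once its middle is past the lip, so its rear end has to be pushed 5 to 20 mm past the flap line.
- flap (a joint): Steel flap closing the mouth, 84 wide, 58 high, 40 g, hung by its upper edge from a pin on the flap line 62 mm above the deck. Swings freely, inwards only: 0 rad = hanging shut, 1.5 = swung right up inside. The part or a finger pushes it open with under 1 N; its weight shuts it within half a second once nothing is under it.
- flap_edge (a point): Middle of the flap's lower edge; 4 mm above the deck when shut.
- unit: The failed valve body on the tray: black block 90 x 56 x 30 mm (x, y, z), flat upright ends and sides, 0.13 to 0.25 kg; on top one white port, 16 mm wide, 46 mm above the underside, at x -20, and a bare dark disc at x 20. Origin: centre of underside. Starts up to 0.35 rad off the box's axis, 30 mm off the tray's middle, 115 to 165 mm before the flap line. Friction about 0.6. Either end may lead.
- fitting: Bystander on the tray near the mouth, about 78 mm to one side of the middle: loose white plastic port fitting, upright, 22 mm in diameter, 28 mm high, 12 g. Origin: centre of its underside.
- good_a: Bystander on the bench beside the tray: a good valve body, same block as the failed one but with both white ports, 90 x 56 mm, 46 mm high. Origin: centre of its underside.
- good_b: Bystander on the bench before the tray's open end: another good valve body with both ports, 90 x 56 mm, 46 mm high. Origin: centre of its underside.
- driver: Bystander: screwdriver lying on the bench, 170 mm long.
- brush: Bystander: brush lying on the bench, 160 mm long.
- tape: Bystander: roll of paper tape lying flat on the bench, 80 mm in diameter, 19 mm high.
- solvent: Bystander: small white bottle standing on the bench, 44 mm in diameter, 100 mm high.
Mind the look-alikes: they are no part of the job. What is shaped like the unit but orange is not meant.

How it is judged (in metres and radians):
On the way, in this order (a step that is already met when the one before it is completed fails the run):
1. the valve body is passing under the pushed-open flap, still on the level deck (value of joint flap above 0.4 rad and x of unit in the frame of reject_box above -0.03 m and z of unit in the frame of reject_box above 0.075 m), for 0.1 s.
2. the valve body has gone down the chute (x of unit in the frame of reject_box above 0.085 m and z of unit in the frame of reject_box below 0.06 m), for 0.1 s.
At the end, for the whole second after the job is handed in: The valve body lies still inside the box, down off the lip (its origin at least 85 mm beyond the flap line and less than 60 mm above the bench), and the flap hangs shut (within 0.06 rad) and still (all of step 2 and x of unit in the frame of reject_box below 0.26 m and y of unit in the frame of reject_box between -0.075 and 0.075 m and linear speed of unit below 0.02 m/s and value of joint flap below 0.06 rad and velocity of joint flap below 0.1 rad/s); the robot touches nothing.
It fails at once if the valve body is lifted (more than 12 mm off the deck) (z of unit in the frame of reject_box above 0.097 m).
It fails at once if the valve body is tipped (over 0.25 rad) on the tray before the mouth (x of unit in the frame of reject_box below 0 m and angle between unit's own z axis and vertical above 0.25 rad).
It fails at once if the valve body falls off the tray (x of unit in the frame of reject_box below 0.03 m and z of unit in the frame of reject_box below 0.07 m).
It fails at once if the valve body is flicked or thrown along the tray (over 0.5 m/s) (x of unit in the frame of reject_box below 0 m and linear speed of unit above 0.5 m/s).
It fails at once if the loose fitting, a good valve body or another bystander is moved (more than 15 mm) or tipped over (distance of any of fitting, good_a, good_b, driver, brush, tape, solvent from where it was at the start of the episode above 0.015 m or angle between any of fitting, good_a, good_b, solvent's own z axis and vertical above 0.4 rad).
It also fails if it takes over 58 s, if anything falls off the work surface, if the arm or the gripper's body presses on something with over 40 N, if the wrist force passes 120 N, or if a joint passes its speed limit or range.

ROBOT

A 6-joint arm with a two-finger parallel gripper is mounted at the origin on the work surface. World frame = base frame: x ahead of the robot, y to its left, z up, the work surface at z = 0. Lengths are in mm, angles in rad, forces in N, time in s.
With the tool pointing down it reaches from about 350 to 875 mm from the base axis. Payload 4.2 kg.
Tool frame: the origin (TCP) lies midway between the tips of the shut fingers; the grasp point (between the pads) lies 19 mm behind it; z points along the fingers, y is the direction in which the jaws open and shut (so a half turn about z gives the same grasp; the last joint's range is limited). The gripper opens to 85 mm and grips with 20 to 120 N. Pads are 22 mm wide; open, the fingers measure 114 mm over their backs; the gripper's body (76 mm by 85 mm) begins 54 mm behind the grasp point. The pads swing forward as they close: fully open they stand 13 mm farther back than shut.
Start: joints at [1.365, 0.385, 0.008, 0, -1.194, -0.259], TCP at [280.119, 558.688, 231.312] pointing down, gripper open.
Joint ranges: [-3.14, 3.14], [-1.21, 2.06], [-1.07, 1.41], [-3.16, 2.05], [-2.99, -0.16], [-3.1, 3.1]. Speed limits (rad/s): [2.79, 2.79, 3.14, 3.14, 3.14, 3.14].

INTERFACE

Orientations are given as a unit quaternion [x, y, z, w].
In Python, from bench import arm gives the robot as it stands. The module is installed in compiled form; this text tells all that it offers.
- The arm moves only by the tool drive_tool, never from a script. Its argument "moves" is a list that holds one entry, the list of rows, each a list of 7 numbers: the opening, from 0 (shut) to 1 (fully open), then the shift along the tool's x, y, z in m, then the turn, a rotation vector about the tool's x, y, z in rad. In form: [[[hand, dx, dy, dz, wx, wy, wz], ...]]. A call has 1 to 20 rows; each row shifts and turns the pose as measured when the row begins, along the tool's axes as they then stand; what a row does not reach is not made up. A row lasts 1/10 s, in which the tool goes at most 50 mm and 8.59 degrees, less where a joint would pass 70% of its speed; a pose out of reach is approached as far as the arm can. A call with a gripper value outside its range is refused whole. The fingers move at their own pace and stop on an object; the grip force is fixed at half the most. Time passes only in rows, so rows that do not move let the fingers close. It gives the time, the measured TCP pose, the force and the opening at its end, in the units of the state.
- arm.read_state(): the state, without advancing time (a new reading comes with each control period).
- arm.get_image(name): name is "side" or "top"; returns (picture, depth): 384x512x3 uint8, red, green, blue; 384x512 float32, mm along the optical axis (not along the pixel's ray), 0 where there is no reading.
- arm.camera_params(name): a dict with "fov_y" (degrees; the focal length in pixels is half the picture's height over the tangent of half this angle, whatever the lens; pixels are square), "cx", "cy" (the principal point, pixels), "world_from_camera" (4x4, takes a point from camera to world coordinates). Camera axes: x right, y down, z forward; pixel columns grow to the right and rows downward; lengths in mm; the calibration is good to about 2 mm. A picture is of the moment at which its call begins. camera_params takes no time and is no camera call.
- arm.job_done(): hands the job in, once; it reports no verdict.
The state is a dict: "clock": time; "joints": joint angles; "joint_vel": joint speeds; "joint_efforts": joint torques, N m; "position": TCP position; "ee_rot": TCP orientation; "contact_force": force on the tool from outside, world axes, zero at the start; "wrist_torque": the same for the moment, N m; "gripper_width": finger opening in mm.
Only numpy, scipy, OpenCV 4.12 (cv2) and the standard library are available. Lean on these libraries where they do the work, as an engineer would, in place of code of your own. Each camera call takes 0.05 s, during which the arm holds its last target.

## Working session

There is one attempt and no reset: what is moved stays moved. The work goes in short steps, Python scripts to look and compute and a tool call to move; the robot and the scene stay as the last step left them, time stands still between calls to the robot, and variables do not carry over. Pictures are saved under pics/ and viewed, and the job is handed in when it is done.

Besides the shell and the picture viewer there is one more tool, called after ">>>" in YAML: its name, and indented under it one key for each argument. drive_tool: Moves the arm, as the interface text tells. Its arguments: {"type":"object","properties":{"moves":{"type":"array","items":{"type":"array","items":{"type":"array","items":{"type":"number"}}}}},"required":["moves"]}

```bash
mkdir -p pics
cat > h.py <<'E'
import numpy as np, cv2
from bench import arm
def snap(n,tag):
    im,d=arm.get_image(n); cv2.imwrite(f'pics/{tag}.png',im[:,:,::-1]); np.savez(f'pics/{tag}.npz',im=im,d=d); return im,d
def cam(n):
    p=arm.camera_params(n); f=192/np.tan(np.radians(p['fov_y'])/2); return f,p['cx'],p['cy'],np.array(p['world_from_camera'])
def ray(n,u,v,z):
    f,cx,cy,T=cam(n); d=T[:3,:3]@np.array([(u-cx)/f,(v-cy)/f,1]); o=T[:3,3]; return o+d*(z-o[2])/d[2]
def pts(n,d):
    f,cx,cy,T=cam(n); v,u=np.indices(d.shape); P=np.stack([(u-cx)/f*d,(v-cy)/f*d,d],-1); return P@T[:3,:3].T+T[:3,3]
E
python3 - <<'E'
from h import *
for n in ('top','side'):
    snap(n,n+'0'); f,cx,cy,T=cam(n); print(n,f,cx,cy,T.round(3).tolist())
s=arm.read_state(); print(s)
E
```

```text
top 404.94816450807053 251.09722375966413 182.5692485486514 [[-0.002, -0.996, 0.084, 381.148], [-1.0, 0.001, -0.01, -49.626], [0.01, -0.084, -0.996, 1309.202], [0.0, 0.0, 0.0, 1.0]]
side 419.92842634929565 253.7664679526948 184.52300762641102 [[0.977, -0.139, 0.164, 267.236], [-0.215, -0.601, 0.77, -943.235], [-0.009, -0.787, -0.617, 855.243], [0.0, 0.0, 0.0, 1.0]]
{'clock': 0.1, 'joints': array([ 1.36458312e+00,  3.85475289e-01,  6.75666734e-03, -4.51001015e-04,
       -1.19402399e+00, -2.58606833e-01]), 'joint_vel': array([ 0.00162271, -0.00218065,  0.00292723,  0.00205768,  0.0008957 ,
        0.00080165]), 'joint_efforts': array([-2.05284746e-04, -3.93319094e+01,  1.88929403e+01,  4.19790342e+00,
       -2.59977191e-03,  5.09889134e-06]), 'position': array([279.90406433, 558.22220863, 230.32897207]), 'ee_rot': array([ 9.73094497e-01, -2.30404231e-01, -1.84040139e-04,  9.78299286e-04]), 'contact_force': array([0.08743063, 1.36528777, 0.79991634]), 'wrist_torque': array([-0.03359828, -0.02175076,  0.01475421]), 'gripper_width': 85.34790573618892}
```

View pics/top0.png

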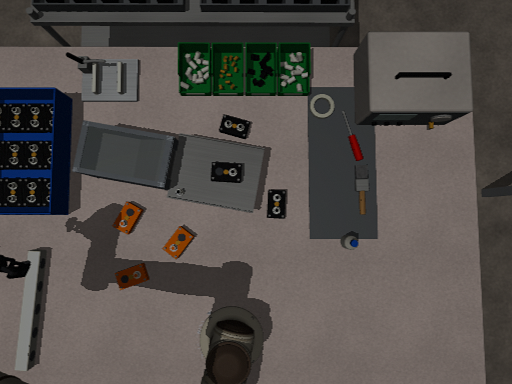

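View pics/side0.png

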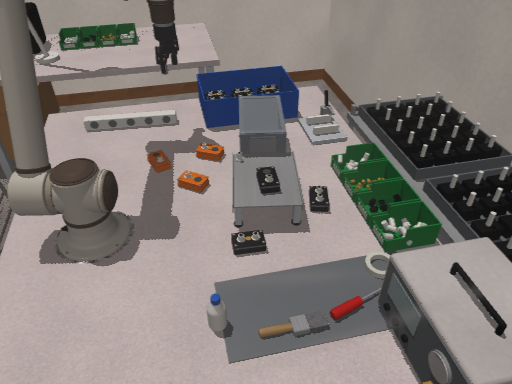

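Candidates in the top view are black blocks at (227,172) on the tray, (235,126) beside it and (277,203) before its open end, plus orange ones at (128,217), (179,241) and (131,275). The block at (227,172) is the only one on the tray. I'll confirm its single port in a crop.

Run:
```python
from h import *
a=np.load('pics/top0.npz'); im,d=a['im'],a['d']
c=cv2.resize(im[105:225,65:305],None,fx=3.3,fy=3.3,interpolation=cv2.INTER_CUBIC)
cv2.imwrite('pics/crop0.png',c[:,:,::-1])
P=pts('top',d)
for n,dd in(('top',d),('side',np.load('pics/side0.npz')['d'])): print((dd>0).mean())
# tray deck & top heights
for (u,v) in [(200,150),(250,160),(240,195),(227,172),(130,150),(227,163),(260,150),(300,250)]: print(u,v,P[v,u].round(1))
m=(abs(P[...,2]-85)<5)
```

```text
0.9959665934244791
0.9962921142578125
200 150 [584.6  93.9  80.2]
250 160 [553.1 -59.2  84.2]
240 195 [446.4 -28.6  82.2]
227 172 [513.2   9.4 112.5]
130 150 [571.5 284.2 160.5]
227 163 [540.1   9.5 112.9]
260 150 [584.5 -89.9  80.7]
300 250 [ 273.8 -219.7   -2.3]
```

View pics/crop0.png

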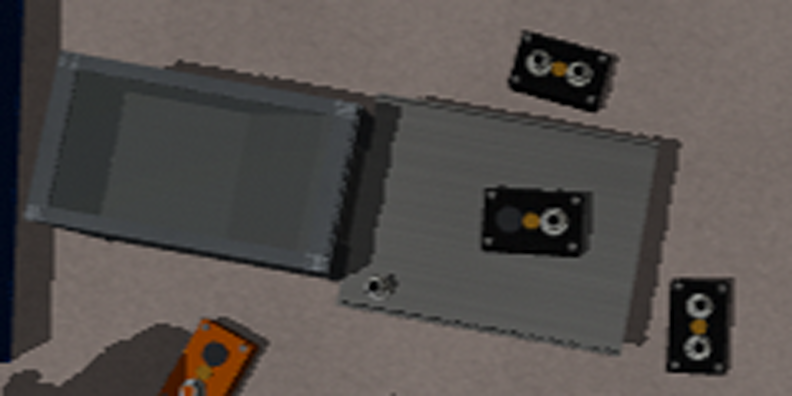

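The crop confirms that the block at (227,172) has one white port and a bare disc on the mouth side. That makes it the failed unit. Next I'll measure the box frame and the unit.

```bash
cat > meas.py <<'E'
from h import *
def rect(P,m,tag):
    n,l,st,_=cv2.connectedComponentsWithStats(m.astype(np.uint8)); 
    i=1+np.argmax(st[1:,4]); q=P[l==i][:,:2].astype(np.float32); r=cv2.minAreaRect(q); b=cv2.boxPoints(r)
    print(tag,'n',len(q),'c',np.round(r[0],1),'size',np.round(r[1],1)); print(b.round(1).tolist(), 'medz',np.median(P[l==i][:,2]).round(1)); return r,b
def allm(im,d):
    P=pts('top',d); h=cv2.cvtColor(im,cv2.COLOR_RGB2HSV); z=P[...,2]
    roi=(P[...,0]>350)&(P[...,0]<720)&(P[...,1]>-150)&(P[...,1]<430)
    B=rect(P,roi&(abs(z-161)<8),'roof'); T=rect(P,roi&(abs(z-84)<9),'tray')
    U=rect(P,roi&(z>103)&(z<120)&(P[...,1]<130)&(h[...,2]<60),'unit')
    return B,T,U
if __name__=='__main__':
    a=np.load('pics/top0.npz'); allm(a['im'],a['d'])
    im=a['im']; P=pts('top',a['d'])
    for u,v in[(180,191),(179,190),(182,190)]: print(P[v,u].round(1), ray('top',u,v,113).round(1))
E
python3 meas.py
```

```text
roof n 4696 c [562.4 303.3] size [268.2 150.7]
[[464.20001220703125, 184.8000030517578], [612.5, 157.89999389648438], [660.5, 421.70001220703125], [512.2000122070312, 448.70001220703125]] medz 158.4
tray n 5086 c [515.8  46.9] size [269.  200.5]
[[393.1000061035156, -67.5], [590.4000244140625, -103.30000305175781], [638.4000244140625, 161.39999389648438], [441.20001220703125, 197.1999969482422]] medz 82.9
unit n 470 c [515.1  12.2] size [88.9 55.1]
[[484.6000061035156, -30.299999237060547], [539.5999755859375, -34.0], [545.5, 54.70000076293945], [490.5, 58.29999923706055]] medz 112.8
[456.9 148.1 112.6] [456.9 148.  113. ]
[459.9 151.1 112.4] [459.8 151.  113. ]
[461.2 145.6  91.8] [459.8 142.2 113. ]
```

```bash
cat > plan.py <<'E'
from h import *
from scipy.spatial.transform import Rotation as Ro, Slerp
psi=np.arctan2(263.8,48); O=np.array([539,175,0.]); ex=np.array([np.cos(psi),np.sin(psi),0]); ey=np.array([-ex[1],ex[0],0]); Z=np.array([0,0,1.])
def box(p): q=np.asarray(p)-O; return np.array([q@ex,q@ey,q[2]])
def world(b): return O+b[0]*ex+b[1]*ey+b[2]*Z
def Rt(deg):
    t=np.radians(deg); z=np.sin(t)*ex-np.cos(t)*Z; return Ro.from_matrix(np.stack([np.cross(ey,z),ey,z],1))
def state():
    s=arm.read_state(); p=s['position']; R=Ro.from_quat(s['ee_rot'])
    print('t',s['clock'],'box',box(p).round(1),'z-tilt',np.degrees(np.arccos(-R.as_matrix()[2,2])).round(1),'F',s['contact_force'].round(1),'w',s['gripper_width'].round(1),'j',s['joints'].round(2)); return p,R
def plan(bt,deg,n,hand):
    p,R=state(); pt=world(bt); Rg=Rt(deg); sl=Slerp([0,1],Ro.concatenate([R,Rg])); rows=[]
    for i in range(n):
        a=sl(i/n); b=sl((i+1)/n); rows.append([hand]+list((a.inv().apply((pt-p)/n)/1000).round(3))+list((a.inv()*b).as_rotvec().round(3)))
    print('rotmag',np.degrees((R.inv()*Rg).magnitude()),'dist',np.linalg.norm(pt-p)); print(rows)
E
python3 - <<'E'
from plan import *
P=pts('top',np.load('pics/top0.npz')['d'])
for u,v in((277,203),(235,126),(180,190)): print(box(P[v,u]).round())
print(box([515.1,12.2,0]))
plan([-265,-6,230],35,20,0.3)
E
```

```text
[-335.   56.   31.]
[-160. -163.   32.]
[-41.  73. 116.]
[-164.44863358   -5.63000111    0.        ]Traceback (most recent call last):
  File "<stdin>", line 5, in <module>
  File "plan.py", line 12, in plan
    p,R=state(); pt=world(bt); Rg=Rt(deg); sl=Slerp([0,1],Ro.concatenate([R,Rg])); rows=[]
        ~~~~~^^
  File "plan.py", line 10, in state
    print('t',s['clock'],'box',box(p).round(1),'z-tilt',np.degrees(np.arccos(-R.as_matrix()[2,2])).round(1),'F',s['contact_force'].round(1),'w',s['gripper_width'].round(1),'j',s['joints'].round(2)); return p,R
                                                                                                                                                ^^^^^^^^^^^^^^^^^^^^^^^^
AttributeError: 'float' object has no attribute 'round'
```

```bash
sed -i "s/s\['gripper_width'\].round(1)/round(float(s['gripper_width']),1)/" plan.py
python3 - <<'E'
from plan import *
plan([-265,-6,230],35,20,0.3)
E
```

```text
t 0.1 box [330.6 323.5 230.3] z-tilt 0.1 F [0.1 1.4 0.8] w 85.3 j [ 1.36  0.39  0.01 -0.   -1.19 -0.26]
rotmag 80.51861558332803 dist 680.7182126244583
[[0.3, np.float64(0.024), np.float64(0.024), np.float64(0.0), np.float64(0.02), np.float64(-0.026), np.float64(0.062)], [0.3, np.float64(0.026), np.float64(0.022), np.float64(-0.001), np.float64(0.02), np.float64(-0.026), np.float64(0.062)], [0.3, np.float64(0.027), np.float64(0.021), np.float64(-0.002), np.float64(0.02), np.float64(-0.026), np.float64(0.062)], [0.3, np.float64(0.028), np.float64(0.019), np.float64(-0.003), np.float64(0.02), np.float64(-0.026), np.float64(0.062)], [0.3, np.float64(0.029), np.float64(0.017), np.float64(-0.004), np.float64(0.02), np.float64(-0.026), np.float64(0.062)], [0.3, np.float64(0.03), np.float64(0.015), np.float64(-0.005), np.float64(0.02), np.float64(-0.026), np.float64(0.062)], [0.3, np.float64(0.031), np.float64(0.013), np.float64(-0.007), np.float64(0.02), np.float64(-0.026), np.float64(0.062)], [0.3, np.float64(0.031), np.float64(0.011), np.float64(-0.008), np.float64(0.02), np.float64(-0.0
[... 791 characters left out ...]
-0.004), np.float64(-0.014), np.float64(0.02), np.float64(-0.026), np.float64(0.062)], [0.3, np.float64(0.03), np.float64(-0.006), np.float64(-0.015), np.float64(0.02), np.float64(-0.026), np.float64(0.062)], [0.3, np.float64(0.029), np.float64(-0.008), np.float64(-0.015), np.float64(0.02), np.float64(-0.026), np.float64(0.062)], [0.3, np.float64(0.028), np.float64(-0.011), np.float64(-0.016), np.float64(0.02), np.float64(-0.026), np.float64(0.062)], [0.3, np.float64(0.027), np.float64(-0.013), np.float64(-0.016), np.float64(0.02), np.float64(-0.026), np.float64(0.062)], [0.3, np.float64(0.026), np.float64(-0.015), np.float64(-0.017), np.float64(0.02), np.float64(-0.026), np.float64(0.062)]]
```

>>> drive_tool:
  moves:
    - [[0.3,0.024,0.024,0,0.02,-0.026,0.062],[0.3,0.026,0.022,-0.001,0.02,-0.026,0.062],[0.3,0.027,0.021,-0.002,0.02,-0.026,0.062],[0.3,0.028,0.019,-0.003,0.02,-0.026,0.062],[0.3,0.029,0.017,-0.004,0.02,-0.026,0.062],[0.3,0.03,0.015,-0.005,0.02,-0.026,0.062],[0.3,0.031,0.013,-0.007,0.02,-0.026,0.062],[0.3,0.031,0.011,-0.008,0.02,-0.026,0.062],[0.3,0.032,0.009,-0.009,0.02,-0.026,0.062],[0.3,0.032,0.007,-0.01,0.02,-0.026,0.062]]

```text
clock: 1.1
position: [385.7, 225.0, 223.6]
ee_rot: [0.839, -0.519, -0.105, -0.124]
contact_force: [1.3, -0.4, 0.2]
gripper_width: 26.0
```

```bash
sed -i 's/print(rows)/print([[float(x) for x in r] for r in rows])/' plan.py
python3 - <<'E'
from plan import *
plan([-265,-6,230],35,14,0.3)
E
```

```text
t 1.1 box [ 21.7 159.7 223.6] z-tilt 18.7 F [ 1.3 -0.4  0.2] w 26.0 j [ 0.68  0.05 -0.37 -0.33 -1.01 -0.06]
rotmag 39.332205282174215 dist 331.228106369232
[[0.3, 0.022, 0.002, -0.008, 0.014, -0.018, 0.043], [0.3, 0.022, 0.001, -0.008, 0.014, -0.018, 0.043], [0.3, 0.022, 0.0, -0.009, 0.014, -0.018, 0.043], [0.3, 0.022, -0.001, -0.009, 0.014, -0.018, 0.043], [0.3, 0.022, -0.002, -0.009, 0.014, -0.018, 0.043], [0.3, 0.021, -0.003, -0.01, 0.014, -0.018, 0.043], [0.3, 0.021, -0.004, -0.01, 0.014, -0.018, 0.043], [0.3, 0.021, -0.005, -0.011, 0.014, -0.018, 0.043], [0.3, 0.02, -0.006, -0.011, 0.014, -0.018, 0.043], [0.3, 0.02, -0.007, -0.011, 0.014, -0.018, 0.043], [0.3, 0.019, -0.008, -0.011, 0.014, -0.018, 0.043], [0.3, 0.019, -0.009, -0.012, 0.014, -0.018, 0.043], [0.3, 0.018, -0.01, -0.012, 0.014, -0.018, 0.043], [0.3, 0.017, -0.011, -0.012, 0.014, -0.018, 0.043]]
```

>>> drive_tool:
  moves:
    - [[0.3,0.022,0.002,-0.008,0.014,-0.018,0.043],[0.3,0.022,0.001,-0.008,0.014,-0.018,0.043],[0.3,0.022,0,-0.009,0.014,-0.018,0.043],[0.3,0.022,-0.001,-0.009,0.014,-0.018,0.043],[0.3,0.022,-0.002,-0.009,0.014,-0.018,0.043],[0.3,0.021,-0.003,-0.01,0.014,-0.018,0.043],[0.3,0.021,-0.004,-0.01,0.014,-0.018,0.043],[0.3,0.021,-0.005,-0.011,0.014,-0.018,0.043],[0.3,0.02,-0.006,-0.011,0.014,-0.018,0.043],[0.3,0.02,-0.007,-0.011,0.014,-0.018,0.043],[0.3,0.019,-0.008,-0.011,0.014,-0.018,0.043],[0.3,0.019,-0.009,-0.012,0.014,-0.018,0.043],[0.3,0.018,-0.01,-0.012,0.014,-0.018,0.043],[0.3,0.017,-0.011,-0.012,0.014,-0.018,0.043]]

```text
clock: 2.5
position: [493.2, -104.8, 225.2]
ee_rot: [-0.599, 0.741, 0.195, 0.233]
contact_force: [1.3, 0.4, -0.5]
gripper_width: 25.9
```

Run:
```python
from plan import *
plan([-265,-6,140],35,6,0.3)
snap('top','top1');snap('side','side1')
```

```text
t 2.5 box [-283.4   -5.   225.2] z-tilt 35.4 F [ 1.3  0.4 -0.5] w 25.9 j [-0.29  0.28 -0.07 -0.63 -1.34  0.27]
rotmag 1.7851943709309666 dist 87.17065258897327
[[0.3, 0.006, -0.0, 0.013, -0.001, 0.001, -0.005], [0.3, 0.006, -0.0, 0.013, -0.001, 0.001, -0.005], [0.3, 0.006, -0.0, 0.013, -0.001, 0.001, -0.005], [0.3, 0.006, -0.0, 0.013, -0.001, 0.001, -0.005], [0.3, 0.006, -0.0, 0.013, -0.001, 0.001, -0.005], [0.3, 0.006, -0.0, 0.013, -0.001, 0.001, -0.005]]
```

View pics/side1.png

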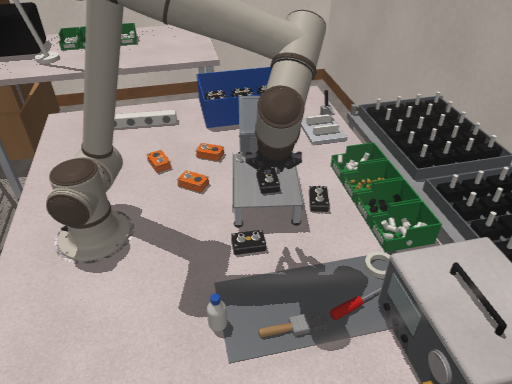

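>>> drive_tool:
  moves:
    - [[0.3,0.006,0,0.013,-0.001,0.001,-0.005],[0.3,0.006,0,0.013,-0.001,0.001,-0.005],[0.3,0.006,0,0.013,-0.001,0.001,-0.005],[0.3,0.006,0,0.013,-0.001,0.001,-0.005],[0.3,0.006,0,0.013,-0.001,0.001,-0.005],[0.3,0.006,0,0.013,-0.001,0.001,-0.005],[0.3,0,0,0,0,0,0]]

```text
clock: 3.3
position: [493.6, -85.7, 130.4]
ee_rot: [-0.612, 0.731, 0.194, 0.23]
contact_force: [0.3, 0.1, -0.1]
gripper_width: 25.3
```

Run:
```python
from plan import *
plan([-258,-6,98],35,5,0.3)
snap('top','top2');snap('side','side2')
```

```text
t 3.3 box [-264.6   -2.   130.4] z-tilt 35.0 F [ 0.3  0.1 -0.1] w 25.3 j [-0.26  0.38 -0.18 -0.67 -1.16  0.41]
rotmag 0.27742385498280275 dist 33.28264119945309
[[0.3, 0.003, -0.001, 0.006, 0.001, -0.0, 0.0], [0.3, 0.003, -0.001, 0.006, 0.001, -0.0, 0.0], [0.3, 0.003, -0.001, 0.006, 0.001, -0.0, 0.0], [0.3, 0.003, -0.001, 0.006, 0.001, -0.0, 0.0], [0.3, 0.003, -0.001, 0.006, 0.001, -0.0, 0.0]]
```

View pics/top2.png

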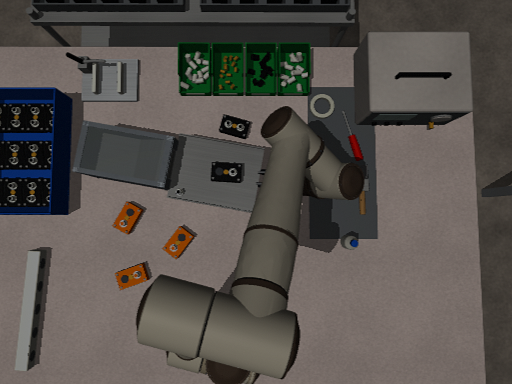

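The top view shows the hand behind the unit, with fingertips near (262,178) and the unit still at (227,172). I'll lower the hand now.

>>> drive_tool:
  moves:
    - [[0.3,0.003,-0.001,0.006,0,0,0],[0.3,0.003,-0.001,0.006,0,0,0],[0.3,0.003,-0.001,0.006,0,0,0],[0.3,0.003,-0.001,0.006,0,0,0],[0.3,0.001,0,0.002,0,0,0],[0.3,0,0,0,0,0,0]]

```text
clock: 4.0
position: [501.5, -83.9, 103.0]
ee_rot: [-0.613, 0.731, 0.19, 0.232]
contact_force: [0.4, 0.8, 1.3]
gripper_width: 25.5
```

Run:
```python
from plan import *
plan([-240,-6,97],35,3,0.3)
im,d=snap('side','side3'); c=cv2.resize(im[110:230,200:360],None,fx=5,fy=5,interpolation=cv2.INTER_CUBIC); cv2.imwrite('pics/c3.png',c[:,:,::-1])
```

```text
t 4.0 box [-261.5   -9.4  103. ] z-tilt 34.9 F [0.4 0.8 1.3] w 25.5 j [-0.26  0.43 -0.19 -0.69 -1.11  0.45]
rotmag 0.4184953290552717 dist 22.565040964086176
[[0.3, -0.005, 0.001, 0.006, -0.001, -0.001, 0.002], [0.3, -0.005, 0.001, 0.006, -0.001, -0.001, 0.002], [0.3, -0.005, 0.001, 0.006, -0.001, -0.001, 0.002]]
```

View pics/c3.png

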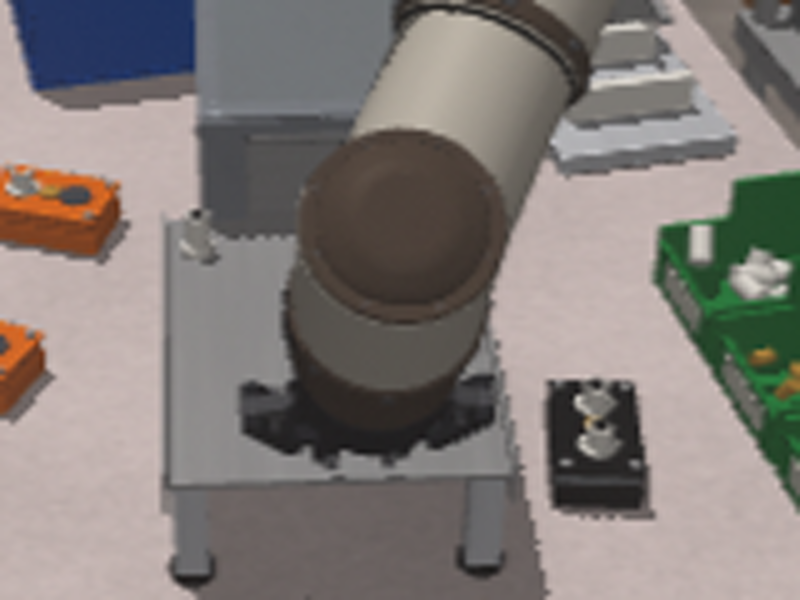

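The side crop shows the fingertips just over the deck at the tray's open end (crop 330–390, 460). The fitting at crop (197,235) is well clear. Next I'll approach to contact.

>>> drive_tool:
  moves:
    - [[0.3,-0.005,0.001,0.006,0,0,0],[0.3,-0.005,0.001,0.006,0,0,0],[0.3,-0.005,0.001,0.006,0,0,0],[0.3,-0.004,0,0.003,0,0,0],[0.3,0,0,0,0,0,0]]

```text
clock: 4.55
position: [503.8, -53.5, 97.0]
ee_rot: [-0.613, 0.731, 0.19, 0.232]
contact_force: [-0.2, -0.4, -0.3]
gripper_width: 25.3
```

Run:
```python
from plan import *
plan([-200,-6,97],35,10,0.3)
```

```text
t 4.55 box [-231.1   -6.3   97. ] z-tilt 34.9 F [-0.2 -0.4 -0.3] w 25.3 j [-0.2   0.42 -0.22 -0.71 -1.07  0.43]
rotmag 0.5017805961623107 dist 31.111884687183036
[[0.3, -0.003, 0.0, 0.002, -0.0, -0.0, 0.001], [0.3, -0.003, 0.0, 0.002, -0.0, -0.0, 0.001], [0.3, -0.003, 0.0, 0.002, -0.0, -0.0, 0.001], [0.3, -0.003, 0.0, 0.002, -0.0, -0.0, 0.001], [0.3, -0.003, 0.0, 0.002, -0.0, -0.0, 0.001], [0.3, -0.003, 0.0, 0.002, -0.0, -0.0, 0.001], [0.3, -0.003, 0.0, 0.002, -0.0, -0.0, 0.001], [0.3, -0.003, 0.0, 0.002, -0.0, -0.0, 0.001], [0.3, -0.003, 0.0, 0.002, -0.0, -0.0, 0.001], [0.3, -0.003, 0.0, 0.002, -0.0, -0.0, 0.001]]
```

>>> drive_tool:
  moves:
    - [[0.3,-0.004,0,0.0028,0,0,0],[0.3,-0.004,0,0.0028,0,0,0],[0.3,-0.004,0,0.0028,0,0,0],[0.3,-0.004,0,0.0028,0,0,0],[0.3,-0.004,0,0.0028,0,0,0],[0.3,-0.004,0,0.0028,0,0,0],[0.3,-0.004,0,0.0028,0,0,0],[0.3,-0.004,0,0.0028,0,0,0],[0.3,-0.004,0,0.0028,0,0,0],[0.3,-0.004,0,0.0028,0,0,0]]

```text
clock: 5.55
position: [513.3, -2.8, 97.1]
ee_rot: [-0.614, 0.731, 0.188, 0.232]
contact_force: [-0.6, -1.3, 0.9]
gripper_width: 25.7
```

Run:
```python
from plan import *
from meas import allm
plan([-150,-6,97],35,10,0.3)
im,d=snap('top','top4'); B,T,U=allm(im,d); print(box([*U[0][0],0]).round(1)); print(np.array([box([*q,0])[:2] for q in U[1]]).round(1))
```

```text
t 5.55 box [-179.5   -6.6   97.1] z-tilt 34.8 F [-0.6 -1.3  0.9] w 25.7 j [-0.1   0.4  -0.24 -0.73 -1.01  0.36]
rotmag 0.6097531298022556 dist 29.505590086212337
[[0.3, -0.002, 0.0, 0.002, -0.001, -0.0, 0.001], [0.3, -0.002, 0.0, 0.002, -0.001, -0.0, 0.001], [0.3, -0.002, 0.0, 0.002, -0.001, -0.0, 0.001], [0.3, -0.002, 0.0, 0.002, -0.001, -0.0, 0.001], [0.3, -0.002, 0.0, 0.002, -0.001, -0.0, 0.001], [0.3, -0.002, 0.0, 0.002, -0.001, -0.0, 0.001], [0.3, -0.002, 0.0, 0.002, -0.001, -0.0, 0.001], [0.3, -0.002, 0.0, 0.002, -0.001, -0.0, 0.001], [0.3, -0.002, 0.0, 0.002, -0.001, -0.0, 0.001], [0.3, -0.002, 0.0, 0.002, -0.001, -0.0, 0.001]]
roof n 4704 c [562.3 303.3] size [268.2 150.5]
[[464.29998779296875, 184.8000030517578], [612.5, 157.89999389648438], [660.2999877929688, 421.79998779296875], [512.2000122070312, 448.70001220703125]] medz 158.4
tray n 2951 c [524.4  94.8] size [168.7 200.4]
[[410.79998779296875, 29.700000762939453], [607.9000244140625, -6.099999904632568], [638.0999755859375, 159.89999389648438], [441.0, 195.6999969482422]] medz 82.9
unit n 432 c [527.1  49.1] size [84.5 54.9]
[[492.6000061035156, 12.399999618530273], [546.5999755859375, 2.700000047683716], [561.5, 85.9000015258789], [507.5, 95.5999984741211]] medz 112.9
[-126.   -10.8    0. ]
[[-168.3   16.6]
 [-168.2  -38.3]
 [ -83.6  -38.1]
 [ -83.7   16.7]]
```

View pics/top4.png

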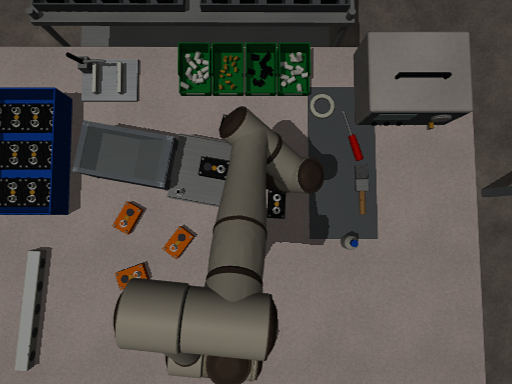

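The unit now lies square to the box (yaw about 0), with its centre at x −126, y −11 in the box frame. I'll push slightly diagonally, within the two-finger friction cone, to centre it before the mouth.

>>> drive_tool:
  moves:
    - [[0.3,-0.004,0.0008,0.0027,0,0,0.001],[0.3,-0.004,0.0008,0.0028,0,0,0.001],[0.3,-0.004,0.0009,0.0028,0,0,0.001],[0.3,-0.004,0.0009,0.0028,0,0,0.001],[0.3,-0.004,0.0009,0.0028,0,0,0.001],[0.3,-0.004,0.0009,0.0028,0,0,0.001],[0.3,-0.004,0.0009,0.0028,0,0,0],[0.3,-0.004,0.0009,0.0028,0,0,0],[0.3,-0.004,0.0009,0.0028,0,0,0],[0.3,-0.002,0.0004,0.0014,0,0,0]]

```text
clock: 6.6
position: [513.8, 49.1, 97.1]
ee_rot: [-0.611, 0.733, 0.189, 0.232]
contact_force: [-1.1, -1.2, 0.3]
gripper_width: 25.6
```

Run:
```python
from plan import *
from meas import allm
state()
im,d=snap('top','top5'); B,T,U=allm(im,d); print(box([*U[0][0],0]).round(1)); print(np.array([box([*q,0])[:2] for q in U[1]]).round(1))
snap('side','side5')
c=cv2.resize(im[105:225,65:305],None,fx=3.3,fy=3.3,interpolation=cv2.INTER_CUBIC)
cv2.imwrite('pics/crop5.png',c[:,:,::-1])
```

```text
t 6.6 box [-128.4    2.3   97.1] z-tilt 34.8 F [-1.1 -1.2  0.3] w 25.6 j [-0.    0.39 -0.26 -0.76 -0.95  0.29]
roof n 4702 c [562.2 302.8] size [267.1 150.6]
[[464.29998779296875, 184.8000030517578], [612.5, 157.89999389648438], [660.0999755859375, 420.70001220703125], [511.8999938964844, 447.6000061035156]] medz 158.4
tray n 1468 c [530.6 127.1] size [102.4 200.9]
[[422.6000061035156, 94.5999984741211], [620.2999877929688, 58.79999923706055], [638.5, 159.5], [440.8999938964844, 195.3000030517578]] medz 83.0
unit n 279 c [528.6 103.4] size [55.4 57.7]
[[497.70001220703125, 78.0], [555.2000122070312, 73.5], [559.5, 128.6999969482422], [502.0, 133.1999969482422]] medz 112.7
[-72.3  -2.6   0. ]
[[-102.8   23.3]
 [ -96.9  -34.1]
 [ -41.8  -28.5]
 [ -47.7   29. ]]
```

View pics/crop5.png

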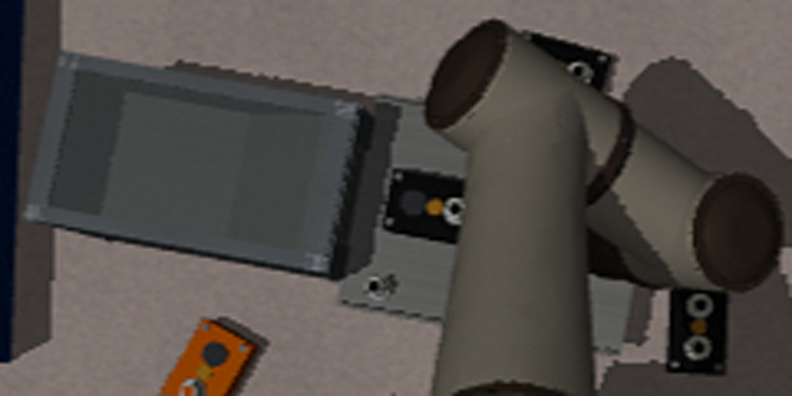

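View pics/side5.png

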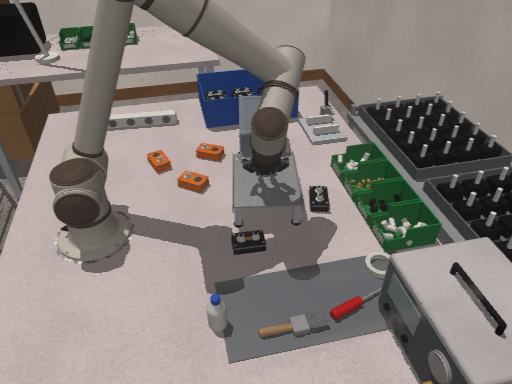

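```bash
cat > edge.py <<'E'
from plan import *
def edge(im,d):
    P=pts('top',d); h=cv2.cvtColor(im,cv2.COLOR_RGB2HSV); z=P[...,2]
    m=((z>106)&(z<118)&(h[...,2]<70)); B=(P-O)@np.stack([ex,ey,Z],1); m&=(abs(B[...,1])<60)&(B[...,0]>-260)&(B[...,0]<-5)
    n,l,st,_=cv2.connectedComponentsWithStats(m.astype(np.uint8)); q=B[l==1+np.argmax(st[1:,4])]
    xs=q[:,0].max(); out=[]
    for x0 in np.arange(xs-40,xs-2,6):
        s=q[(q[:,0]>=x0)&(q[:,0]<x0+6)]; out.append((round(x0),s[:,1].min().round(1),s[:,1].max().round(1)))
    print('sides',[tuple(map(float,o)) for o in out]); f=[]
    for y0 in np.arange(q[:,1].min()+3,q[:,1].max()-3,6):
        s=q[(q[:,1]>=y0)&(q[:,1]<y0+6)]; f.append((float(y0.round(1)),float(s[:,0].max().round(1))))
    print('front',f)
if __name__=='__main__':
    a=np.load('pics/top5.npz'); edge(a['im'],a['d'])
E
python3 edge.py
```

```text
sides [(-72.0, -29.8, 23.1), (-66.0, -27.6, 24.1), (-60.0, -30.0, 25.1), (-54.0, -29.4, 23.1), (-48.0, -27.6, 24.4), (-42.0, -29.7, 24.6), (-36.0, -29.4, 23.2)]
front [(-27.0, -32.8), (-21.0, -34.6), (-15.0, -32.7), (-9.0, -33.8), (-3.0, -32.2), (3.0, -33.0), (9.0, -34.4), (15.0, -32.5), (21.0, -34.4)]
```

The unit is straight, its middle is at y −2.5 and its front is at x −33, which leaves over 14 mm of clearance on each side of the mouth. Pushing straight on.

>>> drive_tool:
  moves:
    - [[0.3,-0.004,0,0.0028,0,0,0],[0.3,-0.004,0,0.0028,0,0,0],[0.3,-0.004,0,0.0028,0,0,0],[0.3,-0.004,0,0.0028,0,0,0],[0.3,-0.004,0,0.0028,0,0,0],[0.3,-0.004,0,0.0028,0,0,0],[0.3,-0.004,0,0.0028,0,0,0],[0.3,-0.004,0,0.0028,0,0,0],[0.3,-0.004,0,0.0028,0,0,0],[0.3,-0.004,0,0.0028,0,0,0],[0.3,-0.004,0,0.0028,0,0,0],[0.3,-0.004,0,0.0028,0,0,0],[0.3,-0.004,0,0.0028,0,0,0],[0.3,-0.004,0,0.0028,0,0,0],[0.3,-0.004,0,0.0028,0,0,0],[0.3,-0.002,0,0.0014,0,0,0]]

```text
clock: 8.3
position: [528.6, 129.3, 97.1]
ee_rot: [-0.611, 0.733, 0.189, 0.232]
contact_force: [-0.4, -1.8, 0.5]
gripper_width: 25.7
```

Run:
```python
from plan import *
plan([-20,2,97],35,6,0.3)
a,_=snap('top','top6'); b,_=snap('side','side6')
c=np.hstack([cv2.resize(a[105:225,65:265],None,fx=2,fy=3,interpolation=2)[:, :400],cv2.resize(b[80:200,200:330],None,fx=3,fy=3,interpolation=2)])
cv2.imwrite('pics/c6.png',c[:,:,::-1]); print(c.shape)
```

```text
t 8.3 box [-46.9   2.1  97.1] z-tilt 34.8 F [-0.4 -1.8  0.5] w 25.7 j [ 0.16  0.39 -0.25 -0.78 -0.87  0.17]
rotmag 0.4464692468670597 dist 26.87699979181342
[[0.3, -0.004, -0.0, 0.003, -0.001, -0.001, 0.0], [0.3, -0.004, -0.0, 0.003, -0.001, -0.001, 0.0], [0.3, -0.004, -0.0, 0.003, -0.001, -0.001, 0.0], [0.3, -0.004, -0.0, 0.003, -0.001, -0.001, 0.0], [0.3, -0.004, -0.0, 0.003, -0.001, -0.001, 0.0], [0.3, -0.004, -0.0, 0.003, -0.001, -0.001, 0.0]]
(360, 790, 3)
```

View pics/c6.png

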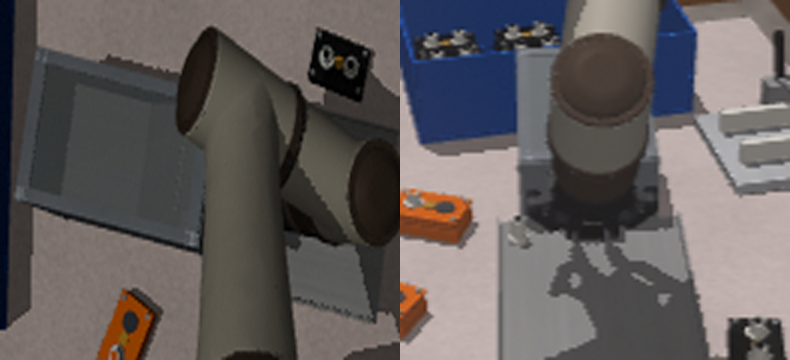

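The fitting stands undisturbed at crop (517,232), and the pushing force is about 2 N. Continuing.

>>> drive_tool:
  moves:
    - [[0.3,-0.004,0,0.0028,0,0,0],[0.3,-0.004,0,0.0028,0,0,0],[0.3,-0.004,0,0.0028,0,0,0],[0.3,-0.004,0,0.0028,0,0,0],[0.3,-0.004,0,0.0028,0,0,0],[0.3,-0.004,0,0.0028,0,0,0]]

```text
clock: 9.0
position: [534.2, 159.6, 96.9]
ee_rot: [-0.611, 0.733, 0.189, 0.231]
contact_force: [-0.2, -2.3, 1.3]
gripper_width: 25.6
```

Run:
```python
from plan import *
state()
b,d=snap('side','side7'); c=cv2.resize(b[80:200,200:330],None,fx=5,fy=5,interpolation=2)
cv2.imwrite('pics/c7.png',c[:,:,::-1])
B=(pts('side',d)-O)@np.stack([ex,ey,Z],1)
m=(B[...,0]>-120)&(B[...,0]<260)&(abs(B[...,1])<90)&(B[...,2]>170)&(d>0)
q=B[m]; print('points above roof, lowest by x:')
for x0 in range(-60,120,20):
    s=q[(q[:,0]>=x0)&(q[:,0]<x0+20)]
    if len(s)>3: print(x0,np.sort(s[:,2])[:3].round())
```

```text
t 9.0 box [-16.    2.   96.9] z-tilt 34.8 F [-0.2 -2.3  1.3] w 25.6 j [ 0.21  0.39 -0.24 -0.78 -0.84  0.12]
points above roof, lowest by x:
-60 [176. 180. 180.]
-40 [455. 460. 461.]
```

View pics/c7.png

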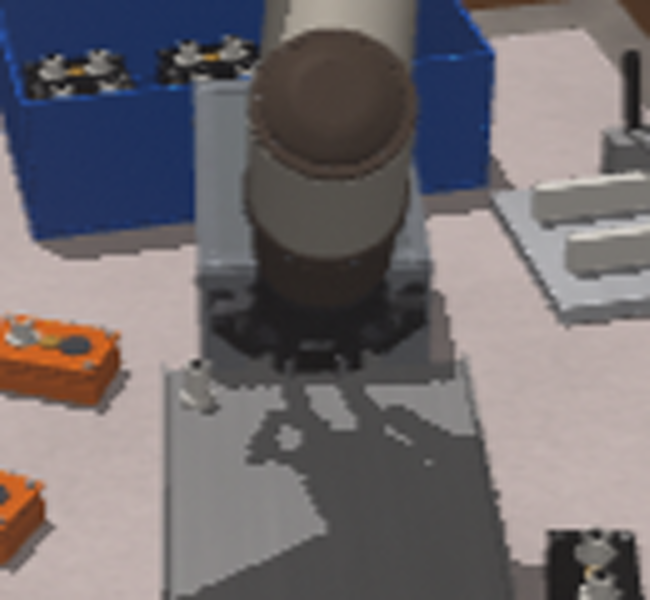

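>>> drive_tool:
  moves:
    - [[0.3,-0.004,0,0.0028,0,0,0],[0.3,-0.004,0,0.0028,0,0,0],[0.3,-0.002,0,0.0014,0,0,0]]

```text
clock: 9.35
position: [536.6, 173.2, 96.9]
ee_rot: [-0.611, 0.733, 0.189, 0.232]
contact_force: [-0.7, -2.6, 1.4]
gripper_width: 25.8
```

>>> drive_tool:
  moves:
    - [[0.3,-0.004,0,0.0028,0,0,0],[0.3,-0.002,0,0.0014,0,0,0]]

```text
clock: 9.55
position: [538.2, 180.9, 97.0]
ee_rot: [-0.611, 0.733, 0.189, 0.232]
contact_force: [-1.2, -2.6, 2.5]
gripper_width: 25.5
```

Run:
```python
from plan import *
state()
a,d=snap('top','top8'); c=cv2.resize(a[105:225,65:265],None,fx=4,fy=4,interpolation=2)
cv2.imwrite('pics/c8.png',c[:,:,::-1])
```

```text
t 9.55 box [ 5.7  1.9 97. ] z-tilt 34.8 F [-1.2 -2.6  2.5] w 25.5 j [ 0.25  0.4  -0.23 -0.78 -0.82  0.08]
```

View pics/c8.png

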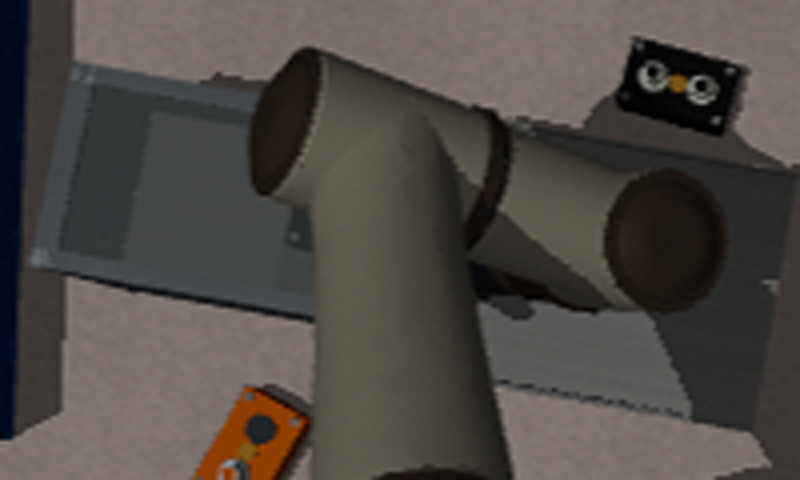

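>>> drive_tool:
  moves:
    - [[0.3,-0.001,0,0.0007,0,0,0],[0.3,0,0,0,0,0,0],[0.3,0,0,0,0,0,0]]

```text
clock: 9.9
position: [537.9, 183.8, 96.6]
ee_rot: [-0.611, 0.733, 0.19, 0.232]
contact_force: [0.5, -0.5, 0.1]
gripper_width: 25.9
```

Run:
```python
from plan import *
state()
a,d=snap('top','top9'); c=cv2.resize(a[105:225,65:265],None,fx=4,fy=4,interpolation=2)
cv2.imwrite('pics/c9.png',c[:,:,::-1])
```

```text
t 9.9 box [ 8.5  2.6 96.6] z-tilt 34.9 F [ 0.5 -0.5  0.1] w 25.9 j [ 0.26  0.4  -0.23 -0.78 -0.82  0.08]
```

View pics/c9.png

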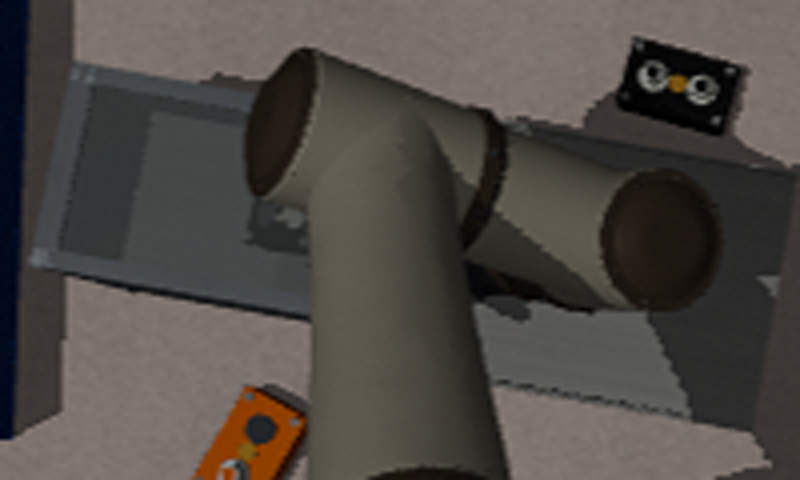

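The contact force has dropped to zero, and the dark body shows on the chute through the roof at crop (280,225). I'll draw the fingers straight back out.

>>> drive_tool:
  moves:
    - [[0.3,0,0,0,0,0,0],[0.3,0,0,0,0,0,0],[0.3,0.004,0,-0.0028,0,0,0],[0.3,0.008,0,-0.0057,0,0,0],[0.3,0.008,0,-0.0057,0,0,0],[0.3,0.008,0,-0.0057,0,0,0],[0.3,0.008,0,-0.0057,0,0,0],[0.3,0.008,0,-0.0057,0,0,0],[0.3,0.008,0,-0.0057,0,0,0],[0.3,0.008,0,-0.0057,0,0,0],[0.3,0.008,0,-0.0057,0,0,0],[0.3,0.008,0,-0.0057,0,0,0],[0.3,0.008,0,-0.0057,0,0,0],[0.3,0.008,0,-0.0057,0,0,0],[0.3,0.008,0,-0.0057,0,0,0],[0.3,0.008,0,-0.0057,0,0,0],[0.3,0.004,0,-0.0028,0,0,0],[0.3,0,0,0,0,0,0]]

```text
clock: 11.75
position: [510.5, 34.9, 98.0]
ee_rot: [-0.61, 0.734, 0.19, 0.232]
contact_force: [-0.5, 0.4, 0.5]
gripper_width: 25.6
```

Run:
```python
from plan import *
plan([-200,2,230],35,8,0.3)
a,d=snap('top','topA'); c=cv2.resize(a[105:225,65:265],None,fx=4,fy=4,interpolation=2)
cv2.imwrite('pics/cA.png',c[:,:,::-1])
B=(pts('top',d)-O)@np.stack([ex,ey,Z],1)
```

```text
t 11.75 box [-143.     2.9   98. ] z-tilt 34.8 F [-0.5  0.4  0.5] w 25.6 j [-0.03  0.38 -0.26 -0.75 -0.97  0.31]
rotmag 0.40842873910787386 dist 143.80266781178338
[[0.3, -0.004, -0.0, -0.018, -0.001, -0.0, -0.0], [0.3, -0.004, -0.0, -0.018, -0.001, -0.0, -0.0], [0.3, -0.004, -0.0, -0.018, -0.001, -0.0, -0.0], [0.3, -0.004, -0.0, -0.018, -0.001, -0.0, -0.0], [0.3, -0.004, -0.0, -0.018, -0.001, -0.0, -0.0], [0.3, -0.004, -0.0, -0.018, -0.001, -0.0, -0.0], [0.3, -0.004, -0.0, -0.018, -0.001, -0.0, -0.0], [0.3, -0.004, -0.0, -0.018, -0.001, -0.0, -0.0]]
```

View pics/cA.png

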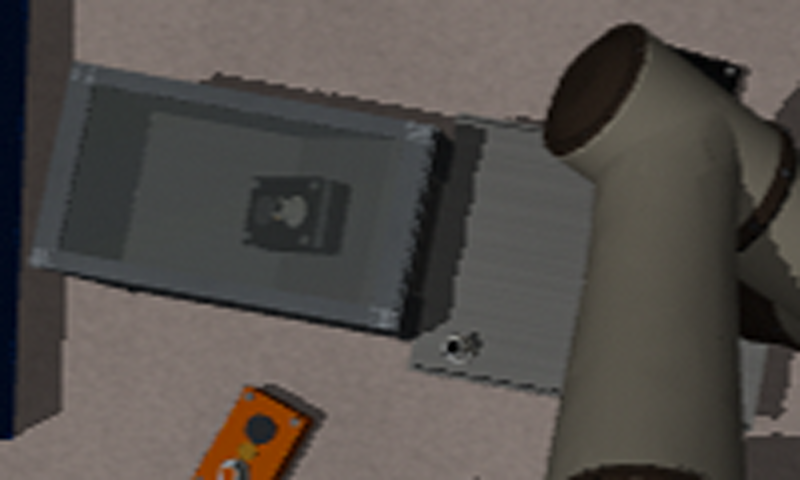

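Run:
```python
from plan import *
f,cx,cy,T=cam('top')
def proj(b):
    c=np.linalg.inv(T)@np.append(world(b),1); u,v=f*c[0]/c[2]+cx,f*c[1]/c[2]+cy; return ((u-65)*4).round(),((v-105)*4).round()
for n,b in dict(rearbot=(69,0,64),reartop=(89,0,86),nosetop=(156,0,26),port=(0,0,0)).items(): print(n,proj(b))
B=lambda u,v,z:box(ray('top',65+u/4,105+v/4,z)).round()
print(B(350,215,64),B(322,215,86),B(246,213,26),'port',B(290,210,60))
```

```text
rearbot (np.float64(349.0), np.float64(226.0))
reartop (np.float64(316.0), np.float64(218.0))
nosetop (np.float64(253.0), np.float64(213.0))
port (np.float64(451.0), np.float64(252.0))
[70. -9. 64.] [85. -3. 86.] [161.   1.  26.] port [117.  -5.  60.]
```

>>> drive_tool:
  moves:
    - [[0.3,0.002,0,-0.01,0,0,0],[0.3,0.002,0,-0.015,0,0,0],[0.3,0.002,0,-0.02,0,0,0],[0.3,0.002,0,-0.02,0,0,0],[0.3,0.002,0,-0.02,0,0,0],[0.3,0.002,0,-0.02,0,0,0],[0.3,0.002,0,-0.02,0,0,0],[0.3,0,0,-0.01,0,0,0],[0.3,0,0,0,0,0,0]]

```text
clock: 12.7
position: [492.7, -58.1, 211.8]
ee_rot: [-0.612, 0.732, 0.187, 0.232]
contact_force: [-0.1, -0.5, -0.2]
gripper_width: 25.6
```

Run:
```python
from plan import *
state()
a,d=snap('top','topB'); c=cv2.resize(a[105:225,65:265],None,fx=4,fy=4,interpolation=2)
cv2.imwrite('pics/cB.png',c[:,:,::-1])
b,d=snap('side','sideB'); c=cv2.resize(b[80:220,200:330],None,fx=4,fy=4,interpolation=2)
cv2.imwrite('pics/cB2.png',c[:,:,::-1])
a0=np.load('pics/topA.npz')['im'].astype(int); print('box change',abs(a.astype(int)-a0)[140:175,120:160].max())
```

```text
t 12.7 box [-237.6    3.9  211.8] z-tilt 34.7 F [-0.1 -0.5 -0.2] w 25.6 j [-0.2   0.25 -0.14 -0.64 -1.25  0.25]
box change 6
```

View pics/cB.png

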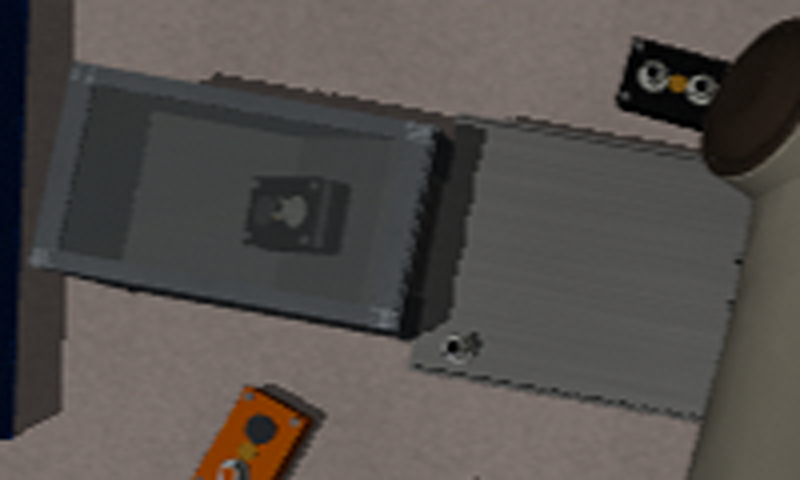

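View pics/cB2.png

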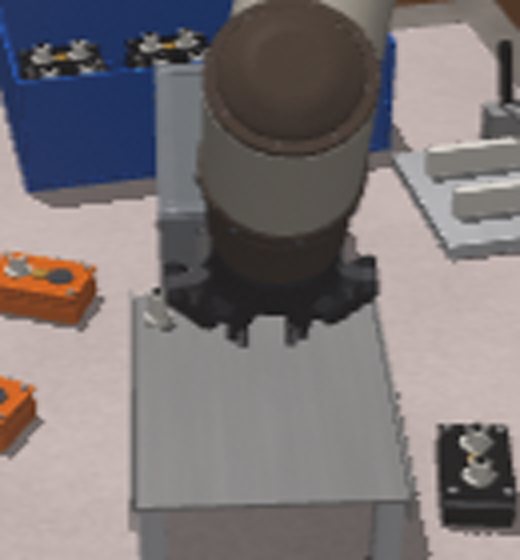

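The outline inside the box matches a body resting with its nose on the floor and its tail on the chute, with its origin at about x 103, z 34. It has not moved between pictures. I'll move the hand aside to see the flap.

>>> drive_tool:
  moves:
    - [[0.3,0,0.02,-0.01,0,0,0],[0.3,0,0.03,-0.01,0,0,0],[0.3,0,0.03,-0.01,0,0,0],[0.3,0,0.03,-0.01,0,0,0],[0.3,0,0.03,0,0,0,0],[0.3,0,0.01,0,0,0,0],[0.3,0,0,0,0,0,0],[0.3,0,0,0,0,0,0]]

```text
clock: 13.6
position: [333.2, -47.7, 237.1]
ee_rot: [-0.612, 0.732, 0.195, 0.228]
contact_force: [-0.3, 1.1, 0.0]
gripper_width: 25.6
```

Run:
```python
from plan import *
state()
a,_=snap('top','topC'); b,d=snap('side','sideC'); c=np.hstack([cv2.resize(b[90:220,210:310],None,fx=4,fy=4,interpolation=2),cv2.resize(a[100:230,100:200],None,fx=4,fy=4,interpolation=2)])
cv2.imwrite('pics/cC.png',c[:,:,::-1])
B=(pts('side',d)-O)@np.stack([ex,ey,Z],1)
m=(abs(B[...,1])<35)&(B[...,2]>92)&(B[...,2]<140)&(B[...,0]>-30)&(B[...,0]<60)
for z0 in range(90,145,10):
    s=B[m&(B[...,2]>=z0)&(B[...,2]<z0+10)]
    if len(s): print(z0,len(s),np.median(s[:,0]).round(1))
P0=pts('top',np.load('pics/top0.npz')['d'])
```

```text
t 13.6 box [-256.   162.6  237.1] z-tilt 34.9 F [-0.3  1.1  0. ] w 25.6 j [-0.26 -0.01 -0.39 -0.63 -1.31  0.29]
90 43 1.2
100 57 0.7
110 61 1.1
120 53 0.5
130 61 1.0
```

View pics/cC.png

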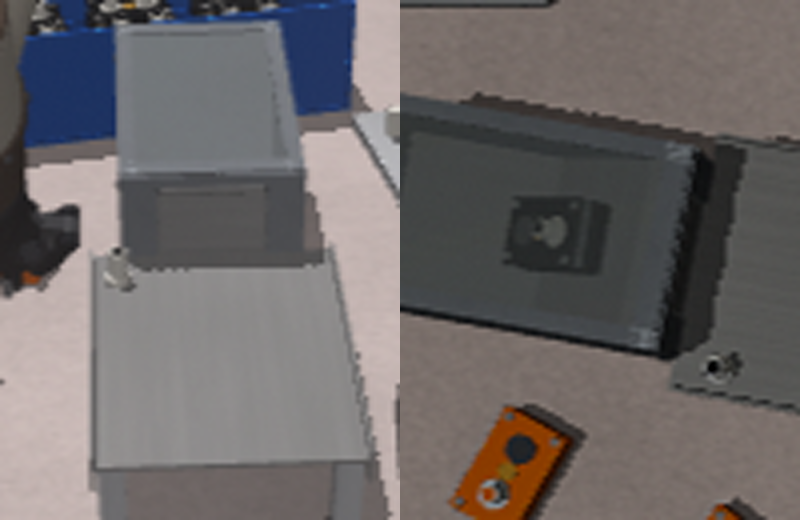

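The flap is shut: its face lies at x about 1 mm over the whole height of the mouth. The unit is at rest inside, the fitting is where it was, and the hand is clear of everything, so I'm handing in.

Run:
```python
from bench import arm
print(arm.job_done())
```

```text
the job is handed in; nothing more can be done
None
```

I slid the failed valve body (the black one with a single port) flat along the tray with two fingertips, the hand tilted back 35°. It squared up against the fingers. I centred it, pushed it steadily through the flap at about 50 mm/s with 2–3 N, and it went over the lip and down the chute. Then I drew the fingers out. The job was handed in at about 13.7 s, with no verdict reported.

**Last checks:**
- **Valve body:** it lies still in the box, nose on the floor and tail on the chute. Its origin is at about x 103 mm, z 34 mm in the box frame, found by matching its outline through the clear roof against that resting pose.
- **Flap:** it hangs shut, with its face at x about 1 mm at every height of the mouth.
- **Bystanders:** the fitting and the good valve bodies show no visible movement, judged by eye in the pictures.
- **Arm:** the hand is clear of everything, and the measured force was about 1 N.

No check failed or disagreed. While the body was partly hidden by the arm, the rectangle fit gave a false skew; fitting its edges directly showed it straight. The flap's opening angle was not measured during the push, as the arm hid it from both cameras.

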